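# Tip the nuts off the sprung cover and hold it at the pointer

## Task

Lift the sprung cover of the grey sorting box by its front handle bar so that the three steel nuts lying on it slide off its back edge into the open pocket behind, and bring the cover to the angle at which the dark pointer on the dial beside it is set, the two lying parallel. Do not touch the nuts, leave the pointer as it is set, and leave the other things on the table in place. Finish while still holding the cover steady there in the gripper, so that the compartment under it can be reached: the spring would shut it if you let go.

Things in the scene. Friction and masses are not known exactly. Their poses are not given: they have to be found in the camera images.
- sorting_box: Grey sheet-metal box screwed to the table, 220 (x) x 154 (y) mm. Origin: at table height below the cover's hinge, midway across. Its x axis points level from the handle bar to the backboard, y to the left seen from the handle side, z up. The front part (x = -131 to -2 mm, 72 mm high) is under the cover; behind the hinge is an open pocket. The rear backboard is 140 mm high.
- cover (a joint): Cover angle in rad: 0 shut (level, the start), growing as its front is lifted; stop at 1.3. A smooth aluminium tray 135 (x) x 140 mm, 4 mm plate, 14 mm rims except at its back edge, the hinge. A spring shuts it (0.4 N m when shut, plus 0.8 N m per rad); cover 0.25 kg; 3 to 8 N of lift at the bar. Nuts start to slide at 10 to 20 degrees.
- handle_bar (a point): Middle of the round steel handle bar, 12 mm thick, 70 mm long along the box's y, on two 8 mm rods at its ends (58 mm free between them). 190 mm from the hinge axis along the cover and 6 mm above it square to the cover; 49 mm clear gap from bar to the rim of the cover. At angle 0 it is 81 mm above the table, nothing below. Axes: those of the cover (the box's at angle 0). The bar can turn between gripping fingers as the cover swings.
- cover_hinge (a point): Middle of the cover's hinge axis, 75 mm above the table; the axis runs along the box's y axis.
- pointer (a joint): Angle at which the pointer is set, in rad, between 0.5 and 1.0, measured as the cover's angle: 0 level toward the handle side, growing upward. Cover and pointer are parallel when the two joints are equal. Stiff: it stays unless knocked.
- pointer_tip (a point): Tip of the pointer: a slender dark steel arm 132 mm long, 7 mm wide, 4 mm thick, pivoting about the hinge axis 85 mm left of the box's middle, on a white dial disc of radius 58 mm on the box's left wall with black ticks every 10 degrees. The point's x axis runs from tip to pivot.
- pocket_floor (a point): Middle of the open pocket's inner floor, 6 mm above the table. The pocket is 85 mm (x) by 146 mm (y) inside; side walls 105 mm high.
- nut_1_centre (a point): Centre of a steel hexagon nut, 32 mm across the corners and 13 mm high, 50 g; it starts lying flat on the cover.
- nut_2_centre (a point): Centre of a steel hexagon nut, 32 mm across the corners and 13 mm high, 50 g; it starts lying flat on the cover.
- nut_3_centre (a point): Centre of a steel hexagon nut, 32 mm across the corners and 13 mm high, 50 g; it starts lying flat on the cover.
- tape_measure_centre (a point): Centre of a bystander to leave alone: yellow tape measure, 36 x 93 x 64 mm, right of the box.
- spring_clamp_centre (a point): Centre of a bystander to leave alone: orange-handled spring clamp lying on the table between box and robot, 50 x 111 x 20 mm.
- screw_jar_centre (a point): Centre of a bystander to leave alone: white screw jar with black lid, 64 mm in diameter, 78 mm high.
Mind the look-alikes: they are no part of the job. Leave any red or turquoise look-alike of the part that bears nut_2_centre alone.

How it is judged (in metres and radians):
At the end, for the whole second after the job is handed in: The cover is at rest, open over 0.4 rad and within 0.07 rad of parallel to the pointer, held by the fingers (over 1.5 N) with the grasp point within 60 mm of the middle of the handle bar; all three nuts lie in the pocket (centres inside its walls, under 60 mm above the table) (angle between the x axis of handle_bar and the x axis of pointer_tip, either way round below 0.07 rad and value of joint cover above 0.4 rad and velocity of joint cover between -0.05 and 0.05 rad/s and contact force between the fingers and cover above 1.5 N and distance between the grasp point and handle_bar below 0.06 m and x of nut_1_centre in the frame of sorting_box between 0 and 0.086 m and y of nut_1_centre in the frame of sorting_box between -0.075 and 0.075 m and z of nut_1_centre in the frame of sorting_box between 0 and 0.06 m and x of nut_2_centre in the frame of sorting_box between 0 and 0.086 m and y of nut_2_centre in the frame of sorting_box between -0.075 and 0.075 m and z of nut_2_centre in the frame of sorting_box between 0 and 0.06 m and x of nut_3_centre in the frame of sorting_box between 0 and 0.086 m and y of nut_3_centre in the frame of sorting_box between -0.075 and 0.075 m and z of nut_3_centre in the frame of sorting_box between 0 and 0.06 m); the arm keeps its last pose, push and grip.
It fails at once if a nut is touched by the gripper (contact force between the fingers and nut_1 above 1 N or contact force between the fingers and nut_2 above 1 N or contact force between the fingers and nut_3 above 1 N).
It fails at once if a bystander (tape measure, spring clamp or screw jar) is displaced by more than 30 mm (distance of any of tape_measure_centre, spring_clamp_centre, screw_jar_centre from where it was at the start of the episode above 0.03 m).
It fails at once if the pointer is knocked from its setting (tip moved more than 12 mm) (distance of pointer_tip from where it was at the start of the episode above 0.012 m).
It also fails if it takes over 45 s, if anything falls off the work surface, if the arm or the gripper's body presses on something with over 40 N, if the wrist force passes 120 N, or if a joint passes its speed limit or range.

## Robot

A 7-joint arm with a two-finger parallel gripper is mounted at the origin on a cart in front of the work surface, level with it; the furniture and walls round the work are solid. World frame = base frame: x ahead of the robot, y to its left, z up, the work surface at z = 0. Lengths are in m, angles in degrees, forces in N, time in s.
With the tool pointing down it reaches from about 0.425 to 0.875 m from the base axis. Payload 4.7 kg.
Tool frame: the origin (TCP) lies midway between the tips of the shut fingers; the grasp point (between the pads) lies env.grip_point_offset behind it (env.grip_point_offset is the distance from the TCP to the grasp point, in m); x points along the fingers, y is the direction in which the jaws open and shut, and the axes are right-handed (so a half turn about x gives the same grasp; the last joint's range is limited). The gripper opens to 87 mm and grips with 3 to 60 N. Pads are 19 mm wide; open, the fingers measure 117 mm over their backs; the gripper's body (75 mm by 190 mm) begins 51 mm behind the grasp point.
Start: joints at [71.683, 18.392, -4.016, 83.108, 1.295, 78.541, -3.26], TCP at [0.213, -0.614, 0.223] pointing down, gripper open.
Joint ranges: [-163.93, 163.93], [-17.29, 119.83], [-79.2, 71.16], [3.27, 140.29], [-89.18, 269.18], [5.43, 117.66], [-154.24, 154.24]. Speed limits (degrees/s): [147.25, 147.25, 180, 180, 180, 180, 180].

## Interface

Orientations are given as [roll, pitch, yaw] about the fixed x, y, z axes, in that order (R = Rz(yaw) Ry(pitch) Rx(roll)).
In Python, from cell import readout, read_camera, camera_params, sign_off, spot_in, pinpoint, env gives the robot as it stands.
- The arm moves only by the shell command python3 -m pendant 'ROWS' [OPENING] [FORCE]. ROWS is a JSON object of lists of equal length, an entry for each row: "xyz": the shift along the world's x, y, z in m, a list of three; "turn": the turn about the world's z in rad. A call has 1 to 10 rows; each row shifts and turns the pose as measured when the row begins; what a row does not reach is not made up. A row lasts 1/8 s, in which the tool goes at most 62.5 mm and 10.7 degrees, less where a joint would pass 70% of its speed; a pose out of reach is approached as far as the arm can. A call is refused whole if a number of a shift passes 0.0625 or a number of a turn 0.188, either way. A call with a gripper value outside its range is refused whole. OPENING is the opening, from 0 (shut) to 1 (fully open), set as the call begins (- or left out, the last holds). The fingers move at their own pace and stop on an object; FORCE is the grip in N (left out, the last holds). Time passes only in rows, so rows that do not move let the fingers close. It gives the time, the measured TCP pose, the force and the opening at its end, in the units of the state.
- readout.get_obs(): the state, without advancing time (a new reading comes with each control period).
- read_camera(name): name is "scene" or "side" or "wrist"; returns the picture (480x640x3 uint8, red, green, blue); there is no depth.
- camera_params(name): a dict with "fx", "fy", "cx", "cy" (pixels), "rvec" (rotation vector, rad) and "tvec" (3), from world to camera coordinates, as OpenCV has them; the wrist camera has in their place "hand_eye" (4x4, takes a point from camera to tool coordinates, whose origin is the TCP and whose axes are the tool frame's). Camera axes: x right, y down, z forward; pixel columns grow to the right and rows downward; lengths in m; the calibration is good to about 2 mm. A picture is of the moment at which its call begins: read the wrist's pose just before it. camera_params takes no time and is no camera call.
- sign_off(): hands the job in, once; it reports no verdict.
Trained networks look in the newest picture that a camera, given by its name, has taken for a name from the list of things; names that differ only in an ending like _2 or _b are one class to them, and where a whole thing is asked for, a point or a joint stands for the part that bears it (a point fixed in the world has none). Each returns a list of dicts, best first, with "score" (0 to 1); they miss things now and then, are a little off and sometimes report something else, mostly with a low value. They report only what shows in the picture. A call takes as long as a camera call. They do not tell look-alikes from the thing itself.
- spot_in(camera, name): "at" ([x, y, z] in m, in the coordinates of the camera as it stood for that picture, good to about 4 mm: the middle of the surface that is visible of it).
- pinpoint(camera, name): "at" ([x, y, z] in m, in the coordinates of the camera as it stood for that picture, good to about 4 mm: a listed point, or the origin of a listed thing).
The state is a dict: "time_s": time; "qpos": joint angles; "joint_velocities": joint speeds; "effort": joint torques, N m; "tool_pos": TCP position; "tool_rot": TCP orientation; "force": force on the tool from outside, world axes, zero at the start; "wrist_torque": the same for the moment, N m; "grip_width": finger opening in m.
Only numpy, scipy, OpenCV 4.12 (cv2) and the standard library are available. Lean on these libraries where they do the work, as an engineer would, in place of code of your own. Each camera call takes 0.05 s, during which the arm holds its last target.

## Working session

There is one attempt and no reset: what is moved stays moved. The work goes in short steps, Python scripts to look and compute and a shell command to move; the robot and the scene stay as the last step left them, time stands still between calls to the robot, and variables do not carry over. Pictures are saved under pics/ and viewed, and the job is handed in when it is done.

```bash
mkdir -p pics; ls
python3 - <<'E'
from cell import *
import cv2
print(readout.get_obs(), env.grip_point_offset)
for n in ["scene","side","wrist"]:
    im=read_camera(n); cv2.imwrite(f"pics/{n}0.png",im[:,:,::-1]); print(n,camera_params(n))
E
```

```text
pics
{'time_s': 0.0, 'qpos': array([71.68356056, 18.44032051, -4.0162823 , 83.17262608,  1.29637227,
       78.53971831, -3.2615569 ]), 'joint_velocities': array([ 3.40593284e-02, -4.64762656e-02, -6.71901259e-02, -6.15675331e-03,
        7.82682102e-02,  7.56263886e-03,  6.26556385e-05]), 'effort': array([-3.05006843e-04, -4.91294432e+01, -4.03828695e-01, -3.12533247e+01,
       -6.38627680e-02,  4.36140457e-02,  1.69376176e-04]), 'tool_pos': array([ 0.21273094, -0.61364298,  0.22146726]), 'tool_rot': array([-86.44275308,  89.89244615, 112.68281516]), 'force': array([-0.06230227, -0.69551698,  0.6208452 ]), 'wrist_torque': array([ 0.00548595,  0.00648991, -0.00301434]), 'grip_width': 0.08709246292987753} 0.0187
scene {'fx': 498.04335946274296, 'fy': 498.04335946274296, 'cx': 323.9817515869743, 'cy': 234.28104579900435, 'rvec': array([ 0.60766959, -2.73599322,  1.04471288]), 'tvec': array([0.53590545, 0.08680749, 0.91727943])}
side {'fx': 565.2922934399843, 'fy': 565.2922934399843, 'cx': 318.63054262203576, 'cy': 243.83360448811797, 'rvec': array([ 0.05134336,  2.83108557, -1.30173965]), 'tvec': array([ 0.48999326, -0.06296258,  1.47938789])}
wrist {'fx': 383.16977345011003, 'fy': 383.16977345011003, 'cx': 318.5984136082468, 'cy': 242.41217447429815, 'hand_eye': array([[-4.16682019e-04, -2.63174769e-01,  9.64748085e-01,
        -1.62260648e-01],
       [ 9.99999909e-01, -1.95894746e-04,  3.78469191e-04,
         2.92835147e-04],
       [ 8.93855394e-05,  9.64748155e-01,  2.63174827e-01,
        -7.19129158e-02],
       [ 0.00000000e+00,  0.00000000e+00,  0.00000000e+00,
         1.00000000e+00]])}
```

View pics/scene0.png

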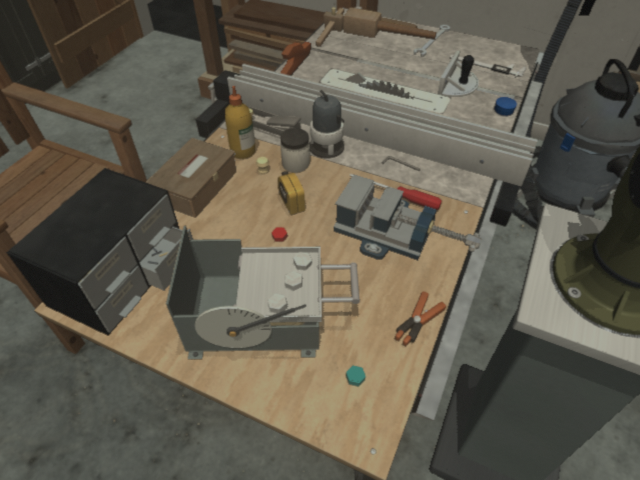

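View pics/side0.png

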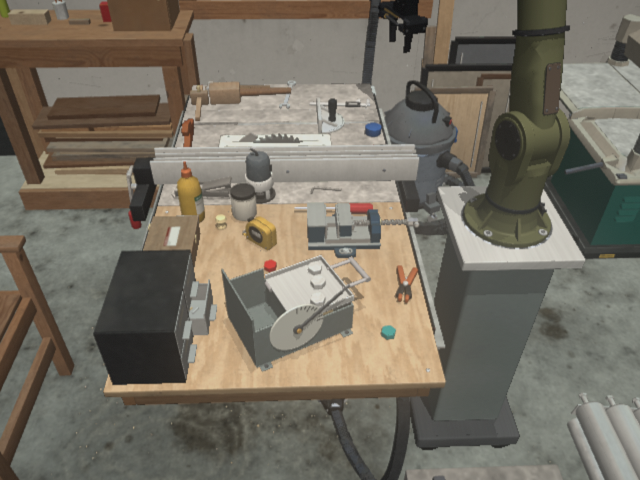

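View pics/wrist0.png

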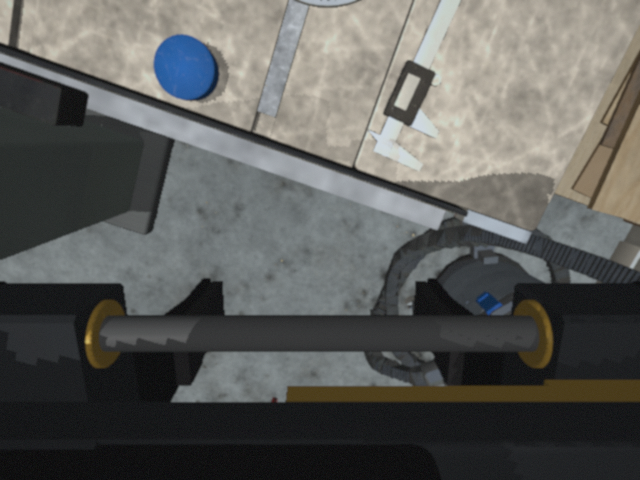

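```bash
cat > h.py <<'E'
from cell import *
import numpy as np, cv2
from scipy.spatial.transform import Rotation as R
def cam(n):
    p=camera_params(n)
    if n=="wrist":
        o=readout.get_obs(); T=np.eye(4); T[:3,:3]=R.from_euler('xyz',o['tool_rot'],degrees=True).as_matrix(); T[:3,3]=o['tool_pos']
        W=T@p['hand_eye']; return p,W[:3,:3],W[:3,3]
    r=cv2.Rodrigues(p['rvec'])[0]; return p,r.T,-r.T@p['tvec']
def find(n,name,fn=pinpoint,k=3):
    p,r,t=cam(n); return [(round(d['score'],2),np.round(r@np.array(d['at'])+t,4)) for d in fn(n,name)[:k]]
def ray(n,u,v):
    p,r,t=cam(n); d=r@np.array([(u-p['cx'])/p['fx'],(v-p['cy'])/p['fy'],1]); return t,d
def proj(n,X):
    p,r,t=cam(n); c=r.T@(np.array(X)-t); return p['fx']*c[0]/c[2]+p['cx'],p['fy']*c[1]/c[2]+p['cy']
def tri(obs):
    A=np.zeros((3,3));b=np.zeros(3)
    for n,u,v in obs:
        t,d=ray(n,u,v); d=d/np.linalg.norm(d); P=np.eye(3)-np.outer(d,d); A+=P;b+=P@t
    return np.linalg.solve(A,b)
E
python3 - <<'E'
from h import *
for n in ["scene","side"]:
    im=read_camera(n)
    print(n, cam(n)[2])
    for name in ["sorting_box","handle_bar","cover_hinge","pointer_tip","pocket_floor","nut_1_centre","tape_measure_centre","spring_clamp_centre","screw_jar_centre"]:
        print(name,find(n,name,k=5))
E
```

```text
scene [0.25810106 0.72238044 0.74005546]
sorting_box [(0.66, array([ 0.584,  0.345, -0.002])), (0.56, array([0.5038, 0.3031, 0.09  ]))]
handle_bar [(0.73, array([0.4198, 0.2599, 0.0819]))]
cover_hinge [(0.72, array([0.5841, 0.3464, 0.0772]))]
pointer_tip [(0.76, array([0.4442, 0.3762, 0.1464])), (0.52, array([0.6218, 0.3621, 0.0058]))]
pocket_floor [(0.76, array([0.6215, 0.3611, 0.0094])), (0.55, array([0.5854, 0.3474, 0.0768]))]
nut_1_centre [(0.62, array([0.512 , 0.2566, 0.0885]))]
tape_measure_centre [(0.64, array([0.6432, 0.0658, 0.0341]))]
spring_clamp_centre [(0.83, array([0.3074, 0.2424, 0.0117])), (0.35, array([0.5083, 0.3548, 0.0885]))]
screw_jar_centre [(0.79, array([ 0.6875, -0.0427,  0.0435]))]
side [0.54495099 1.14307836 0.91051989]
sorting_box [(0.82, array([0.5886, 0.3421, 0.0027])), (0.51, array([0.6409, 0.067 , 0.0294]))]
handle_bar [(0.91, array([0.4172, 0.2593, 0.0799]))]
cover_hinge [(0.85, array([0.5875, 0.3393, 0.0705])), (0.67, array([0.507 , 0.3543, 0.0875]))]
pointer_tip [(0.5, array([0.4474, 0.3734, 0.1469]))]
pocket_floor [(0.88, array([0.6185, 0.3605, 0.003 ]))]
nut_1_centre [(0.53, array([0.5071, 0.261 , 0.0842]))]
tape_measure_centre [(0.94, array([0.6415, 0.0657, 0.0326]))]
spring_clamp_centre [(0.68, array([0.3076, 0.2338, 0.0102]))]
screw_jar_centre [(0.56, array([ 0.6871, -0.0476,  0.0345]))]
```

Run:
```python
from h import *
o=readout.get_obs(); M=R.from_euler('xyz',o['tool_rot'],degrees=True).as_matrix(); print(o['time_s']);print(M.round(3))
print('tool y az',np.degrees(np.arctan2(M[1,1],M[0,1])))
im=cv2.imread('pics/scene0.png'); c=im[225:365,160:370]; cv2.imwrite('pics/s_crop.png',cv2.resize(c,None,fx=3.8,fy=3.8,interpolation=cv2.INTER_CUBIC))
im=cv2.imread('pics/side0.png'); c=im[250:370,215:375]; cv2.imwrite('pics/d_crop.png',cv2.resize(c,None,fx=5,fy=5,interpolation=cv2.INTER_CUBIC))
```

```text
1.15
[[-0.     0.328 -0.945]
 [-0.    -0.945 -0.328]
 [-1.     0.     0.   ]]
tool y az -70.87437412092028
```

View pics/s_crop.png

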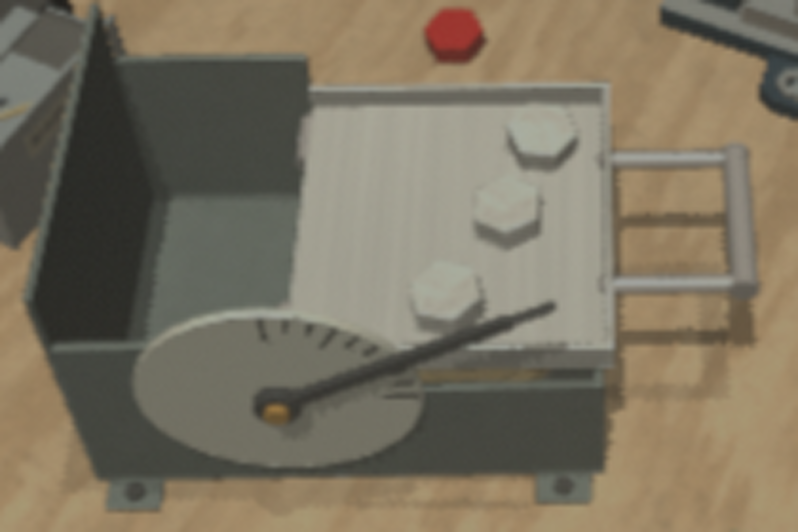

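View pics/d_crop.png

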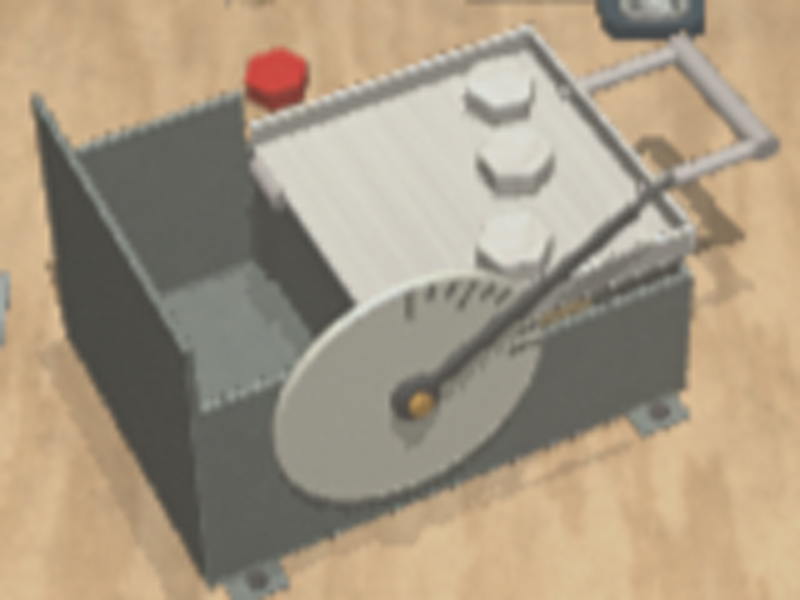

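The zoomed crops show the pointer tip at scene (305,305) / side (349,286), the pivot at (232,332) / (299,331), and the bar ends at scene (354,264) and (355,301). The three nuts lie flat on the cover.

Run:
```python
from h import *
tip=tri([("scene",305.5,305.3),("side",348.6,286)]);piv=tri([("scene",232.4,332.4),("side",299,330.6)])
b1=tri([("scene",354.2,264.5),("side",351.4,258.4)]);b2=tri([("scene",355.3,301.3),("side",368.6,279)])
print(tip,piv,b1,b2,(b1+b2)/2, np.linalg.norm(b1-b2))
d=tip-piv; print(np.linalg.norm(d),np.arctan2(d[2],np.hypot(*d[:2])), np.degrees(np.arctan2(-d[1],-d[0])))
e=b2-b1; print('bar az',np.degrees(np.arctan2(e[1],e[0])))
# model fit
from scipy.optimize import least_squares
obs=[("scene",305.5,305.3,'t'),("side",348.6,286,'t'),("scene",232.4,332.4,'p'),("side",299,330.6,'p'),("scene",354.2,264.5,'a'),("side",351.4,258.4,'a'),("scene",355.3,301.3,'b'),("side",368.6,279,'b')]
def f(p):
    x,y,w,th,dz=p;X=np.array([np.cos(w),np.sin(w),0]);Y=np.array([-np.sin(w),np.cos(w),0]);Z=np.array([0,0,1]);H=np.array([x,y,.075+dz])
    P={'p':H+.087*Y,'t':H+.085*Y-.132*np.cos(th)*X+.132*np.sin(th)*Z,'a':H-.19*X+.006*Z-.035*Y,'b':H-.19*X+.006*Z+.035*Y}
    return np.concatenate([np.array(proj(n,P[k]))-[u,v] for n,u,v,k in obs])
s=least_squares(f,[.586,.343,.46,.57,0],loss='soft_l1');print(s.x,f(s.x).round(1));x,y,w=s.x[:3];print(np.degrees(w),'bar',x-.19*np.cos(w),y-.19*np.sin(w))
```

```text
[0.44877208 0.36991414 0.13836799] [0.5466047  0.42503079 0.07631925] [0.42873278 0.22943395 0.08266733] [0.39834644 0.29849011 0.08563901] [0.41353961 0.26396203 0.08415317] 0.07550440112405117
0.12829307286781164 0.5048182484708135 29.39591140082072
bar az 113.75062627331377
[0.58500312 0.345903   0.44829206 0.55021859 0.00105726] [-0.   0.   1.3 -1.2  0.   0.1 -0.6 -0.5 -0.7  1.3 -0.   1.   0.5 -0.7
 -0.3  0.3]
25.685242919708145 bar 0.41377727467757547 0.2635518686205291
```

```bash
python3 -m pendant '{"xyz":[[0,0,0.04],[0.041,0.036,0.03],[0.041,0.036,0.01],[0.041,0.036,0],[0.041,0.036,0],[0.041,0.036,0],[0.041,0.036,0],[0.041,0.036,0]],"turn":[0,0.09,0.09,0.09,0.09,0.09,0.09,0.09]}' 0.6 20
```

```text
time_s: 2.15
tool_pos: [0.5014, -0.358, 0.3055]
tool_rot: [37.8, 89.7, -86.6]
force: [0.4, -0.9, 0.2]
grip_width: 0.0518
```

```bash
python3 -m pendant '{"xyz":[[0.003,0.06,0],[0.003,0.06,0],[0.003,0.06,0],[0.003,0.06,0],[0.003,0.06,0],[0.003,0.06,0],[-0.021,0.052,0],[-0.021,0.052,0],[-0.021,0.052,0],[-0.021,0.052,0]],"turn":[0.09,0.09,0.09,0.09,0.09,0.09,0.09,0.09,0.09,0.09]}'
python3 - <<'E'
from h import *
o=readout.get_obs(); M=R.from_euler('xyz',o['tool_rot'],degrees=True).as_matrix()
print('tool y az',np.degrees(np.arctan2(M[1,1],M[0,1])),o['qpos'])
E
```

```text
time_s: 3.4
tool_pos: [0.4352, 0.2295, 0.3054]
tool_rot: [67.8, 89.4, -3.1]
force: [0.5, -0.1, -0.3]
grip_width: 0.0527
tool y az 19.06348296829642 [ 21.25336265  -1.99072466 -50.40565541  96.10595882  -1.24335757
  84.69574753  -9.96913292]
```

```bash
python3 -m pendant '{"xyz":[[-0.01,0.016,-0.04],[-0.009,0.016,-0.04],[0,0,-0.025],[0,0,0]],"turn":[0.06,0.06,0,0]}'
python3 - <<'E'
from h import *
o=readout.get_obs(); M=R.from_euler('xyz',o['tool_rot'],degrees=True).as_matrix()
print('tool y az',np.degrees(np.arctan2(M[1,1],M[0,1])),o['qpos'],o['tool_pos'])
for n in ["wrist","scene","side"]:
    im=read_camera(n); cv2.imwrite(f"pics/{n}1.png",im[:,:,::-1])
    for k in ["handle_bar","cover_hinge","pointer_tip"]: print(n,k,find(n,k))
E
```

```text
time_s: 3.9
tool_pos: [0.4124, 0.2689, 0.1998]
tool_rot: [71.4, 89.1, 8.3]
force: [0.3, -1.0, 0.6]
grip_width: 0.0526
tool y az 26.895612144252045 [ 17.55916988   1.67369506 -54.1964599  105.83972213   1.85508266
  72.4265046  -10.2715253 ] [0.41244284 0.26885972 0.19978087]
wrist handle_bar [(0.68, array([0.4145, 0.2552, 0.0845]))]
wrist cover_hinge [(0.9, array([0.5924, 0.3472, 0.0751]))]
wrist pointer_tip [(0.92, array([0.4497, 0.3719, 0.1464]))]
scene handle_bar [(0.68, array([0.4175, 0.2639, 0.0822]))]
scene cover_hinge [(0.94, array([0.5853, 0.3454, 0.0726]))]
scene pointer_tip [(0.58, array([0.4449, 0.3717, 0.144 ]))]
side handle_bar [(0.98, array([0.4178, 0.2611, 0.0814]))]
side cover_hinge [(0.93, array([0.592 , 0.338 , 0.0723]))]
side pointer_tip [(0.48, array([0.4472, 0.3741, 0.1451]))]
```

View pics/wrist1.png

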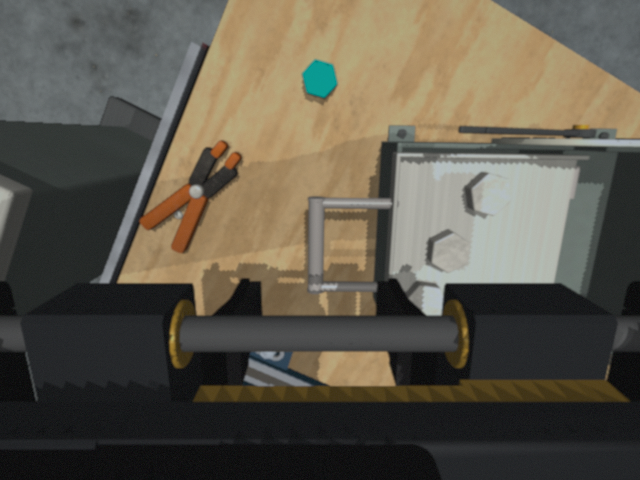

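View pics/scene1.png

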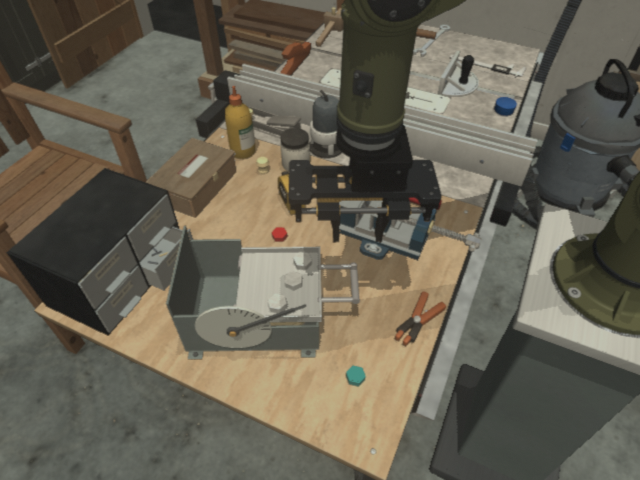

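Run:
```python
from h import *
print(readout.get_obs()['tool_pos'])
P=[]
for u,v in [(316,200),(317.5,288)]:
    t,d=ray("wrist",u,v); s=(.081-t[2])/d[2]; P.append(t+s*d)
P=np.array(P);print(P,P.mean(0),np.linalg.norm(P[0]-P[1])); e=P[0]-P[1];print(np.degrees(np.arctan2(e[1],e[0]))-90)
im=cv2.imread('pics/wrist1.png'); cv2.imwrite('pics/w_c.png',cv2.resize(im[180:320,270:420],None,fx=4,fy=4,interpolation=cv2.INTER_CUBIC))
```

```text
[0.41382178 0.26943664 0.20135977]
[[0.40208064 0.29310736 0.081     ]
 [0.43464607 0.23109145 0.081     ]] [0.41836335 0.2620994  0.081     ] 0.07004627396208146
27.704605242353665
```

View pics/w_c.png

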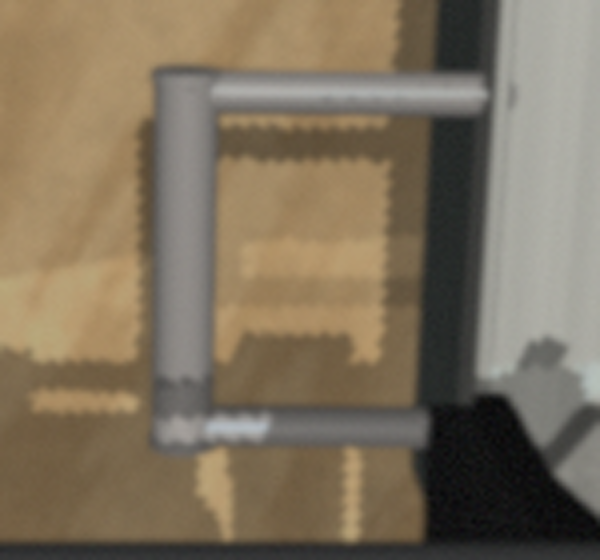

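The wrist view shows the bar at u≈316, rows 199–289, parallel to the jaw faces. Next I correct by a few mm and go down.

```bash
python3 -m pendant '{"xyz":[[0.004,-0.007,0],[0,0,-0.03],[0,0,-0.03],[0,0,0]],"turn":[0,0,0,0]}'
python3 - <<'E'
from h import *
im=read_camera("wrist"); cv2.imwrite(f"pics/wrist2.png",im[:,:,::-1])
E
```

```text
time_s: 5.0
tool_pos: [0.4197, 0.2603, 0.1406]
tool_rot: [72.4, 88.8, 9.2]
force: [-1.4, -0.3, -0.7]
grip_width: 0.0524
```

View pics/wrist2.png

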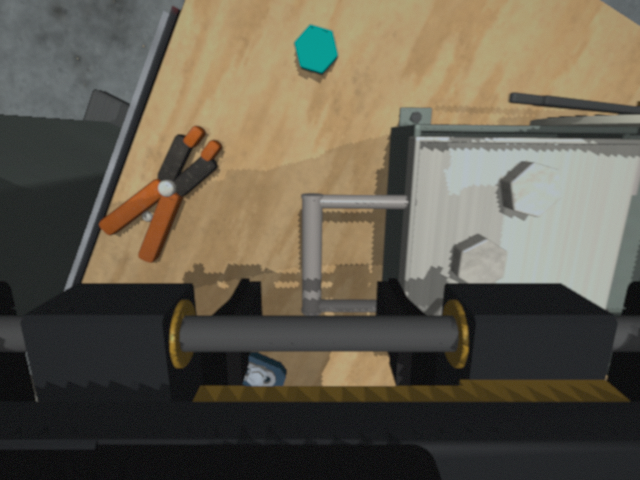

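The bar is at u≈312, about 3 mm toward the handle side of the finger centre (319). I shift that way while going down.

```bash
python3 -m pendant '{"xyz":[[-0.003,-0.001,-0.02],[0,0,-0.03],[0,0,-0.025],[0,0,0]],"turn":[0,0,0,0]}'
python3 - <<'E'
from h import *
im=read_camera("wrist"); cv2.imwrite(f"pics/wrist3.png",im[:,:,::-1])
im=read_camera("side"); cv2.imwrite(f"pics/side3.png",im[200:360,200:440,::-1])
o=readout.get_obs(); M=R.from_euler('xyz',o['tool_rot'],degrees=True).as_matrix();print(M.round(3),o['tool_pos'])
E
```

```text
time_s: 5.55
tool_pos: [0.4229, 0.2613, 0.0717]
tool_rot: [76.1, 88.1, 12.7]
force: [-0.3, -0.3, 0.2]
grip_width: 0.052
[[ 0.036  0.894  0.448]
 [ 0.009  0.448 -0.894]
 [-0.999  0.036  0.008]] [0.42426834 0.26227623 0.07340489]
```

View pics/wrist3.png

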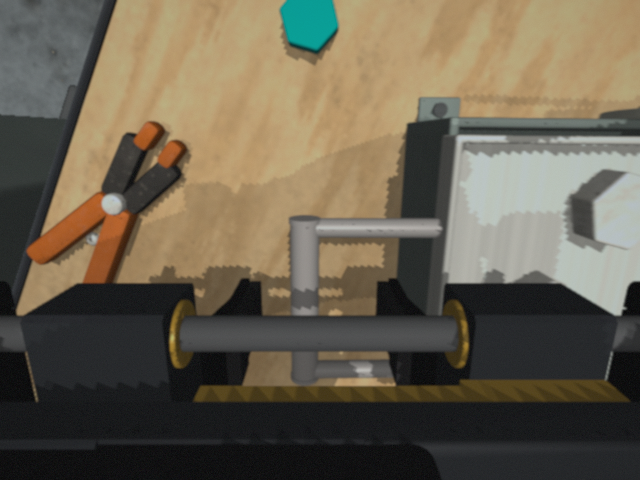

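View pics/side3.png

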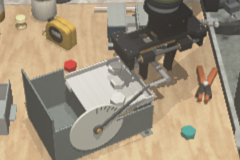

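```bash
python3 -m pendant '{"xyz":[[-0.007,-0.003,-0.01],[0,0,0]],"turn":[0,0]}'
python3 - <<'E'
from h import *
o=readout.get_obs(); print(o['qpos'].round(1),o['tool_pos'])
P=[]
for u,v in [(305,225),(305,380)]:
    p=camera_params('wrist')
M=R.from_euler('xyz',o['tool_rot'],degrees=True).as_matrix();print(M.round(3))
im=read_camera("wrist"); cv2.imwrite(f"pics/wrist4.png",im[:,:,::-1])
E
```

```text
time_s: 5.9
tool_pos: [0.4183, 0.2597, 0.0651]
tool_rot: [76.8, 87.7, 13.4]
force: [0.0, -0.2, 0.5]
grip_width: 0.0524
[ 14.2  11.3 -53.1 115.8  12.1  55.9 -18.3] [0.41826184 0.25968455 0.06506558]
[[ 0.039  0.894  0.447]
 [ 0.009  0.447 -0.894]
 [-0.999  0.039  0.009]]
```

View pics/wrist4.png

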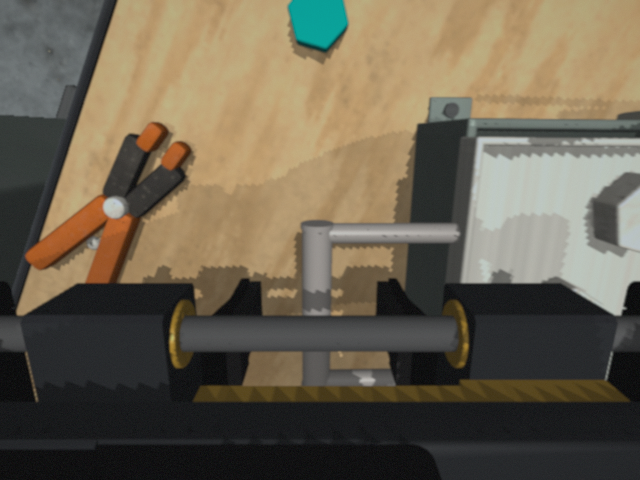

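The bar is now centred between the fingers (u≈317 against 319). I close the gripper.

```bash
python3 -m pendant '{"xyz":[[0,0,-0.003],[0,0,0],[0,0,0],[0,0,0],[0,0,0]],"turn":[0,0,0,0,0]}' 0 30
```

```text
time_s: 6.58
tool_pos: [0.4172, 0.2592, 0.0624]
tool_rot: [74.7, 87.9, 11.3]
force: [-4.0, -2.0, 4.4]
grip_width: 0.0112
```

```bash
python3 -m pendant '{"xyz":[[0.0005,0.0002,0.0095],[0.0008,0.0004,0.0094],[0.0016,0.0008,0.0094],[0.0016,0.0008,0.0094],[0.0024,0.0012,0.0091],[0.0024,0.0012,0.0091]],"turn":[0,0,0,0,0,0]}'
python3 - <<'E'
from h import *
im=read_camera("scene"); cv2.imwrite(f"pics/scene5.png",cv2.resize(im[200:380,150:390,::-1],None,fx=3.3,fy=3.3))
E
```

```text
time_s: 7.32
tool_pos: [0.4261, 0.2635, 0.1201]
tool_rot: [75.8, 88.0, 12.4]
force: [2.1, 1.0, -6.4]
grip_width: 0.0107
```

View pics/scene5.png

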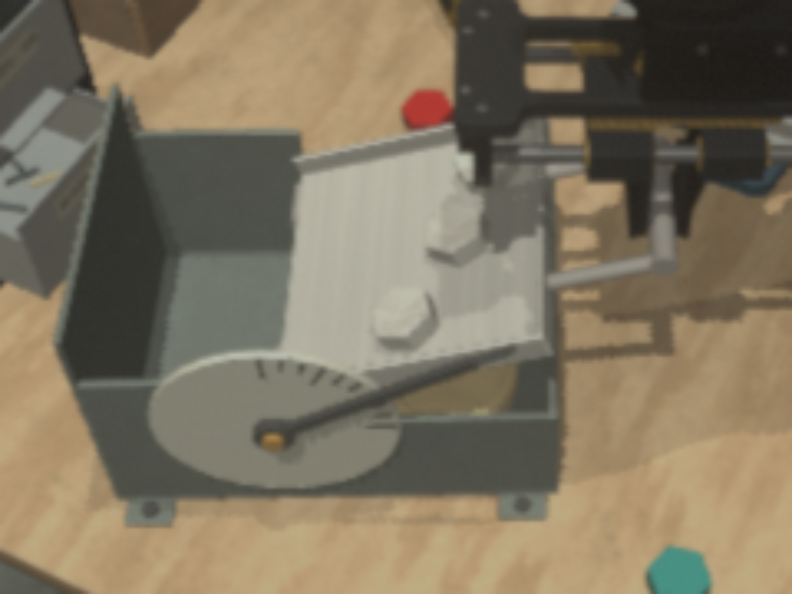

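The cover is at about 0.3 rad, firmly held, and the nuts are beginning to slide. I go on lifting.

```bash
python3 -m pendant '{"xyz":[[0.0031,0.0016,0.0088],[0.0031,0.0016,0.0088],[0.0039,0.002,0.0084],[0.0039,0.002,0.0084],[0.0022,0.0011,0.004],[0,0,0],[0,0,0],[0,0,0]],"turn":[0,0,0,0,0,0,0,0]}'
python3 - <<'E'
from h import *
im=read_camera("scene"); cv2.imwrite(f"pics/scene6.png",cv2.resize(im[200:380,150:390,::-1],None,fx=3.3,fy=3.3,interpolation=cv2.INTER_CUBIC))
im=read_camera("side"); cv2.imwrite(f"pics/side6.png",cv2.resize(im[230:380,210:410,::-1],None,fx=4,fy=4,interpolation=cv2.INTER_CUBIC))
print(find("side","handle_bar"),find("side","pointer_tip"),find("side","nut_1_centre"),find("scene","nut_1_centre"),find("scene","handle_bar"))
print(readout.get_obs()['tool_pos'])
E
```

```text
time_s: 8.38
tool_pos: [0.4428, 0.2717, 0.1608]
tool_rot: [74.2, 88.1, 10.7]
force: [0.5, 0.5, -7.8]
grip_width: 0.0107
[(0.68, array([0.4411, 0.2725, 0.1749]))] [] [] [(0.71, array([0.6709, 0.337 , 0.025 ]))] [(0.91, array([0.4427, 0.2755, 0.1758]))]
[0.44288909 0.27171937 0.16094942]
```

View pics/scene6.png

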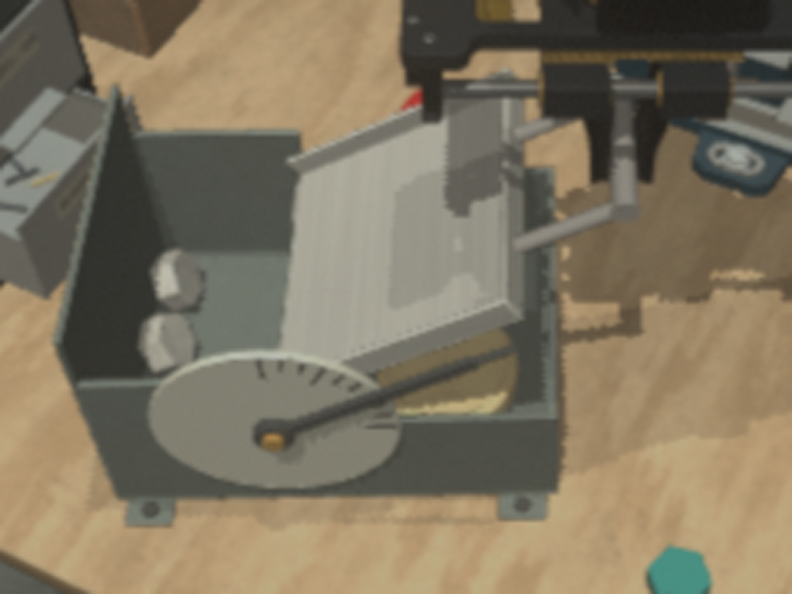

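View pics/side6.png

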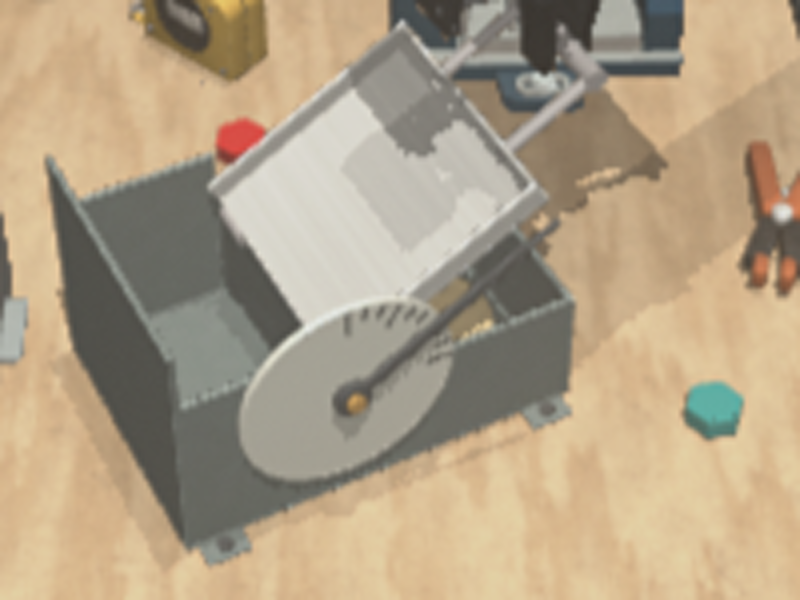

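Run:
```python
from h import *
from scipy.optimize import least_squares
S=lambda u,v:("scene",150+u/3.3,200+v/3.3); D=lambda u,v:("side",210+u/4,230+v/4)
obs=[("scene",305.5,305.3,'t'),("side",348.6,286,'t'),("scene",232.4,332.4,'p'),("side",299,330.6,'p'),("scene",354.2,264.5,'a'),("side",351.4,258.4,'a'),("scene",355.3,301.3,'b'),("side",368.6,279,'b'),
 S(512,350)+('t',),D(552,224)+('t',),S(272,438)+('p',),D(352,402)+('p',),S(626,208)+('d',),D(598,80)+('d',)]
C={n:cam(n) for n in("scene","side")}
def pj(n,X):
    p,r,t=C[n]; c=r.T@(X-t); return np.array([p['fx']*c[0]/c[2]+p['cx'],p['fy']*c[1]/c[2]+p['cy']])
def f(p):
    x,y,w,th,dz,tc=p;X=np.array([np.cos(w),np.sin(w),0]);Y=np.array([-np.sin(w),np.cos(w),0]);Z=np.array([0,0,1]);H=np.array([x,y,.075+dz])
    B=H+X*(-.19*np.cos(tc)+.006*np.sin(tc))+Z*(.19*np.sin(tc)+.006*np.cos(tc))
    P={'p':H+.087*Y,'t':H+.085*Y-.132*np.cos(th)*X+.132*np.sin(th)*Z,'a':H-.19*X+.006*Z-.035*Y,'b':H-.19*X+.006*Z+.035*Y,'d':B+.035*Y}
    return np.concatenate([pj(n,P[k])-[u,v] for n,u,v,k in obs])
s=least_squares(f,[.586,.343,.46,.57,0,.55],loss='soft_l1');print(s.x.round(4));print(f(s.x).round(1))
im=read_camera("wrist"); cv2.imwrite("pics/wrist6.png",im[:,:,::-1])
for k in ["nut_1_centre","pointer_tip","handle_bar"]:print(find("wrist",k,k=5))
```

```text
[ 5.853e-01  3.453e-01  4.469e-01  5.500e-01 -1.000e-04  5.244e-01]
[-0.1  0.2  1.1 -0.9  0.1  0.1 -0.8 -0.4 -0.8  1.5 -0.1  1.3  0.4 -0.5
 -0.4  0.6  0.3 -0.6  1.7 -0.9  0.  -0.2  0.2 -0.3 -0.4  0.9 -0.5 -0.1]
[(0.7, array([0.6659, 0.3363, 0.0231]))]
[(0.6, array([0.4462, 0.3707, 0.1428]))]
[(0.9, array([0.4415, 0.2719, 0.1781]))]
```

View pics/wrist6.png

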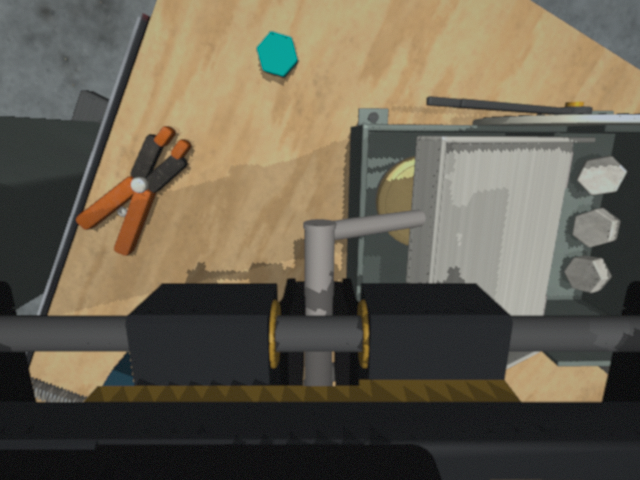

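All three nuts are in the pocket (wrist pixels (602,175), (597,227), (586,274)). The pointer reads about 0.55 rad and the cover about 0.53, so I raise it a touch.

```bash
python3 -m pendant '{"xyz":[[0.0016,0.0008,0.0032],[0,0,0],[0,0,0],[0,0,0],[0,0,0],[0,0,0],[0,0,0],[0,0,0]],"turn":[0,0,0,0,0,0,0,0]}'
python3 - <<'E'
from h import *
im=read_camera("scene"); cv2.imwrite(f"pics/scene7.png",cv2.resize(im[200:380,150:390,::-1],None,fx=3.3,fy=3.3,interpolation=cv2.INTER_CUBIC))
im=read_camera("side"); cv2.imwrite(f"pics/side7.png",cv2.resize(im[230:380,210:410,::-1],None,fx=4,fy=4,interpolation=cv2.INTER_CUBIC))
read_camera("wrist")
for n in("scene","side","wrist"):print(n,find(n,"handle_bar"),find(n,"pointer_tip"),find(n,"cover_hinge"))
o=readout.get_obs();print(o['tool_pos'],o['grip_width'],o['force'],o['joint_velocities'].round(2))
E
```

```text
time_s: 9.93
tool_pos: [0.4448, 0.2726, 0.1645]
tool_rot: [74.6, 88.1, 11.2]
force: [1.0, 0.7, -7.7]
grip_width: 0.011
scene [(0.7, array([0.447 , 0.2805, 0.1797]))] [(0.92, array([0.444 , 0.3735, 0.1405]))] [(0.92, array([0.5866, 0.3471, 0.0797]))]
side [(0.87, array([0.4457, 0.2734, 0.1794]))] [(0.53, array([0.449 , 0.3735, 0.1439]))] [(0.65, array([0.588 , 0.3417, 0.0716]))]
wrist [(0.69, array([0.4396, 0.2713, 0.1795]))] [(0.92, array([0.4458, 0.3743, 0.143 ]))] [(0.68, array([0.5869, 0.3489, 0.073 ]))]
[0.4448289  0.27267442 0.16448247] 0.011061611897672153 [ 0.87133885  0.08265591 -9.24658047] [-0.01  0.   -0.04  0.03 -0.14 -0.06 -0.09]
```

View pics/scene7.png

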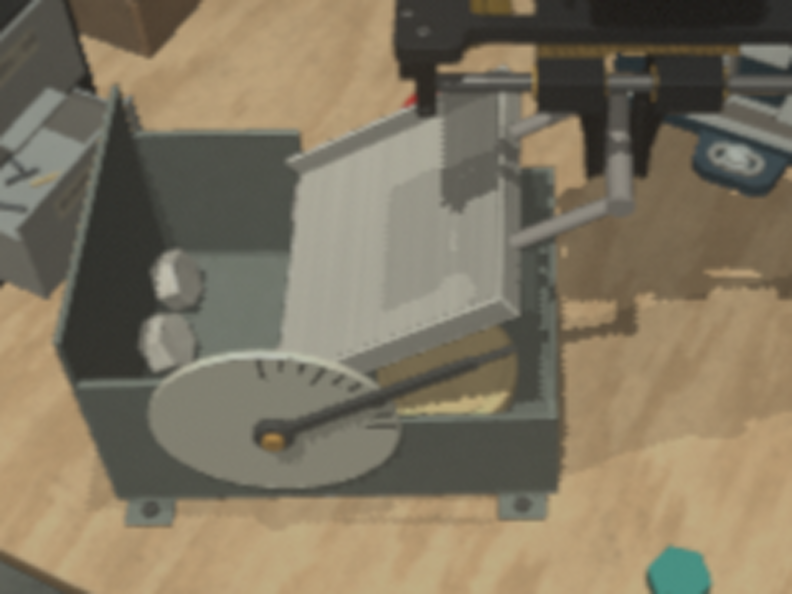

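View pics/side7.png

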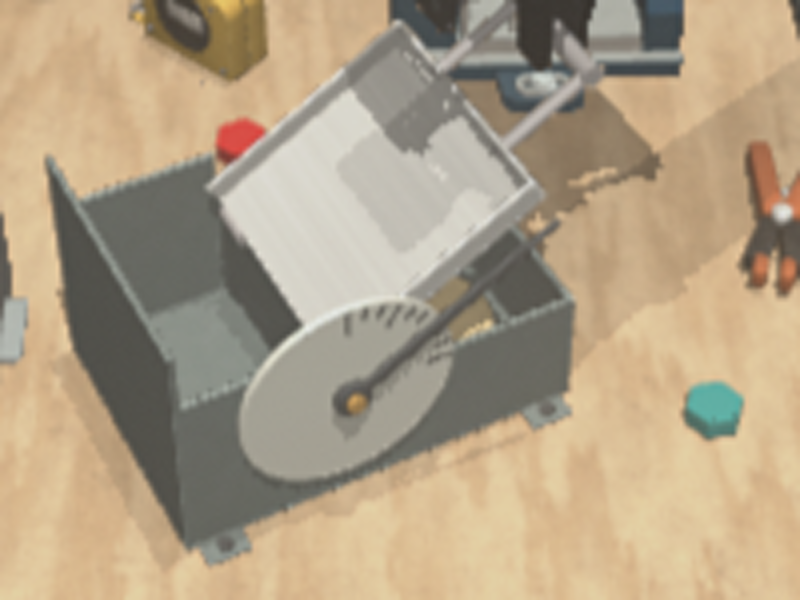

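Run:
```python
from h import *
print(sign_off())
```

```text
the job is handed in; nothing more can be done
None
```

I lifted the cover by its handle bar to the pointer's angle. I handed the job in at about 10.5 s with the gripper still holding the cover there; no verdict was reported.

- **Angle:** the pointer reads about 0.55 rad. After the last small lift, the camera networks' bar height puts the cover at about 0.55 rad and the TCP height at 0.57. My last pixel fit, taken just before that lift of about 0.02 rad, gave 0.524. The sources therefore disagree by about 0.03 rad, inside the 0.07 tolerance.
- **Nuts:** all three showed in the pocket in the wrist picture taken just before the last lift. After it, the scene camera showed two and the dial probably hides the third. The networks put one of them about 25 mm above the table.
- **Hold:** the opening was 11 mm on the 12 mm bar, at a 30 N grip setting. The wrist carried about 8–9 N and the pose stayed steady over the last second.
- **Surroundings:** the pointer's pixels did not shift in the later pictures, and the tape measure and clamp, where visible, looked untouched. I did not re-measure the screw jar at the end, but the arm stayed well away from it.

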